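# Find room for the creamer on the busy tray and start its timer

### The arm

A 7-joint arm with a two-finger parallel gripper is mounted at the origin on the work surface. World frame = base frame: x ahead of the robot, y to its left, z up, the work surface at z = 0. Lengths are in m, angles in rad, forces in N, time in s.
With the tool pointing down it reaches from about 0.425 to 0.875 m from the base axis. Payload 4.7 kg.
Tool frame: the origin (TCP) lies on the centre line of the jaws, within the pads' length; the fingertips stand ahead of it and the grasp point (between the pads) lies 11 mm behind it (env.finger_overhang is the z of the fingertips in the tool frame, in m); z points along the fingers, y is the line along which they close (so a half turn about z gives the same grasp; the last joint's range is limited). The gripper opens to 85 mm and grips with 20 to 120 N. Pads are 22 mm wide; open, the fingers measure 114 mm over their backs; the gripper's body (76 mm by 85 mm) begins 54 mm behind the grasp point. The pads swing forward as they close: fully open they stand 13 mm farther back than shut.
Start: joints at [-1.186, 0.321, -0.07, 1.45, 0.023, 1.371, -0.057], TCP at [0.236, 0.606, 0.239] pointing down, gripper open.
Joint ranges: [-2.86, 2.86], [-0.3, 2.09], [-1.38, 1.24], [0.06, 2.45], [-1.56, 4.7], [0.09, 2.05], [-2.69, 2.69]. Speed limits (rad/s): [2.57, 2.57, 3.14, 3.14, 3.14, 3.14, 3.14].

### API

Orientations are given as a unit quaternion [w, x, y, z].
In Python, from bench import env gives the robot as it stands.
- The arm moves only by the shell command python3 -m handwheel 'ROWS' [OPENING] [FORCE]. ROWS is JSON, a list of rows, each a list of 4 numbers: the shift along the world's x, y, z in cm, then the turn about the world's z in degrees. A call has 1 to 8 rows; each row shifts and turns the commanded pose from where the row before left it; what a row does not reach is not made up. A row lasts 1/8 s, in which the tool goes at most 62.5 mm and 10.7 degrees, less where a joint would pass 70% of its speed; a pose out of reach is approached as far as the arm can. A call is refused whole if a number of a shift passes 6.25 or a number of a turn 10.7, either way. A call with a gripper value outside its range is refused whole. OPENING is the opening, from 0 (shut) to 1 (fully open), set as the call begins (- or left out, the last holds). The fingers move at their own pace and stop on an object; FORCE is the grip in N (left out, the last holds). Time passes only in rows, so rows that do not move let the fingers close. It gives the time, the measured TCP pose, the force, the opening and the grip force at its end, in the units of the state.
- env.observe(): the state, without advancing time (a new reading comes with each control period).
- env.camera(name): name is "scene" or "side" or "wrist"; returns the picture (384x512x3 uint8, red, green, blue); there is no depth.
- env.camera_model(name): a dict with "mtx" (3x3 intrinsics, pixels), "dist" ([k1, k2, p1, p2, k3] as OpenCV has them; the pictures are not rectified), "world_to_cam" (4x4, takes a point from world to camera coordinates); the wrist camera has in their place "hand_eye" (4x4, takes a point from camera to tool coordinates, whose origin is the TCP and whose axes are the flange's). Camera axes: x right, y down, z forward; pixel columns grow to the right and rows downward; lengths in m; the calibration is good to about 2 mm. A picture is of the moment at which its call begins: read the wrist's pose just before it. camera_model takes no time and is no camera call.
- env.sign_off(): hands the job in; it is judged then, once.
The state is a dict: "clock": time; "joint_pos": joint angles; "dq": joint speeds; "tau": joint torques, N m; "tool_pos": TCP position; "orientation": TCP orientation; "force": force on the tool from outside, world axes, zero at the start; "moment": the same for the moment, N m; "width": finger opening in m; "finger_force": force on a finger pad.
Only numpy, scipy, OpenCV 4.12 (cv2) and the standard library are available. Lean on these libraries where they do the work, as an engineer would, in place of code of your own. Each camera call takes 0.05 s, during which the arm holds its last target. There are 200 camera calls.

### The job

Let the chilled creamer lose its chill before serving: stand it gently in the free space on the crowded serving tray, upright, with its loop handle pointing to the tray's front edge (the long edge nearest the robot), without touching or shifting any of the things already there. Then wind the timer's dial clockwise until its red pointer stands at the orange mark, and let go.

Things in the scene. Friction and masses are not known exactly. Their poses are not given: they have to be found in the camera images.
- creamer: Blue ceramic creamer, white lid fixed on, loose, 0.25-0.45 kg; starts on the counter right of the tray. Sizes in mm. Origin: centre of underside, z up. Body radius 36, height 80; lid radius 34 up to z 86; on it a white upright bar grip 40 long (x), 18 thick (y), z 86 to 122, to be pinched from above along y. Loop handle (10 thick, z 15-75) reaches x = -66; spout at the rim reaches x = +46.
- creamer_grip (a point): Point on the creamer's bar grip where it is best pinched: on the axis, 108 mm above the underside. Axes as the creamer.
- tray: Wooden serving tray fixed on the counter, 290 mm (x) by 350 mm (y) outside, rim 10 mm thick and 18 mm high, floor 6 mm thick. Origin: centre of underside; -x points to the front edge, the long edge nearest the robot. Five small vessels stand on it, roughly in two rows (front, back) of three; one of the six places is empty, which one varies.
- tray_front (a point): Middle of the top of the tray's front rim (145 mm from the tray's centre along its -x).
- ramekin: Clear glass ramekin on the tray, radius 42 mm, 45 mm high. Its origin is the centre of its underside, z up. Loose; leave it alone.
- tumbler: White ceramic tumbler on the tray, radius 38 mm, 80 mm high. Its origin is the centre of its underside, z up. Loose; leave it alone.
- jar: Amber glass jar with a metal cap on the tray, radius 38 mm, 85 mm high. Its origin is the centre of its underside, z up. Loose; leave it alone.
- salt_cellar: Round wooden salt cellar with a green lid on the tray, radius 41 mm, 60 mm high. Its origin is the centre of its underside, z up. Loose; leave it alone.
- butter_crock: Terracotta butter crock with a white knobbed lid on the tray, radius 43 mm, 72 mm high. Its origin is the centre of its underside, z up. Loose; leave it alone.
- timer: White round kitchen timer fixed on the counter, to the right of the tray and beyond the creamer; base radius 52 mm, 34 mm high. Origin: centre of its underside, z up (the dial's axis). Black tick marks on its top, and one larger orange mark at 1.75 rad clockwise (seen from above) from its +x axis.
- dial_grip (a point): Point on the dial's axis at the height to grip it, 62 mm above the counter. Turns with the dial: +x points to the red pointer end. The dial has a black upright bar 66 mm long (x), 14 thick (y), 40 to 70 mm above the counter, on a grey disc of radius 34; its red-tipped end is the pointer.
- dial (a joint): Angle of the timer's dial in rad, growing clockwise seen from above, 0 to 3.5; at 0 the pointer lies along the timer's +x, at 1.75 it stands at the orange mark. Starts between about 0.35 and 0.95. Light friction (0.04 N m); stays where it is left, no spring.

How it is judged:
On the way, in this order (a step that is already met when the one before it is completed fails the run):
1. the creamer stands released in the free space on the tray, handle to the front (z of creamer in the frame of tray between 0.002 and 0.01 m and x of creamer in the frame of tray between -0.1 and 0.1 m and y of creamer in the frame of tray between -0.13 and 0.13 m and angle between creamer's own z axis and vertical below 0.06 rad and angle between the x axis of creamer and the x axis of tray, either way round below 0.35 rad and x of tray_front in the frame of creamer below 0 m and linear speed of creamer below 0.02 m/s and contact force between the fingers and creamer below 0.05 N and contact force between creamer and ramekin below 0.05 N and contact force between creamer and tumbler below 0.05 N and contact force between creamer and jar below 0.05 N and contact force between creamer and salt_cellar below 0.05 N and contact force between creamer and butter_crock below 0.05 N), for 0.2 s.
2. the dial's pointer stands at the orange mark (value of joint dial between 1.6 and 1.9 rad), for 0.2 s.
At the end, for the whole second after the job is handed in: The creamer stands released, upright (within 3 degrees) and at rest on the tray floor, handle to the front edge within 20 degrees, touching none of the five vessels, which stand in place within 8 mm; the dial reads 1.75 within 0.15 rad (pointer at the orange mark) (all of step 1 and all of step 2 and angle between each of ramekin, tumbler, jar, salt_cellar, butter_crock's own z axis and vertical below 0.1 rad).
It fails at once if the creamer touches a vessel on the tray (contact force between creamer and ramekin above 0.5 N or contact force between creamer and tumbler above 0.5 N or contact force between creamer and jar above 0.5 N or contact force between creamer and salt_cellar above 0.5 N or contact force between creamer and butter_crock above 0.5 N).
It fails at once if the robot touches a vessel on the tray (contact force between any of the arm, the fingers and ramekin above 0.5 N or contact force between any of the arm, the fingers and tumbler above 0.5 N or contact force between any of the arm, the fingers and jar above 0.5 N or contact force between any of the arm, the fingers and salt_cellar above 0.5 N or contact force between any of the arm, the fingers and butter_crock above 0.5 N).
It fails at once if a vessel on the tray is shifted more than 8 mm (distance of any of ramekin, tumbler, jar, salt_cellar, butter_crock from where it was at the start of the episode above 0.008 m).
It fails at once if the creamer is dropped (moves faster than 0.4 m/s while not held) (contact force between the fingers and creamer below 0.01 N and linear speed of creamer above 0.4 m/s).
It fails at once if the creamer is tipped more than 35 degrees (angle between creamer's own z axis and vertical above 0.61 rad).
It also fails if it takes over 62 s, if anything falls off the work surface, if the arm or the gripper's body presses on something with over 40 N, if the wrist force passes 120 N, or if a joint passes its speed limit or range.

## Working session

There is one attempt and no reset: what is moved stays moved. The work goes in short steps, Python scripts to look and compute and a shell command to move; the robot and the scene stay as the last step left them, time stands still between calls to the robot, and variables do not carry over. Pictures are saved under pics/ and viewed, at most 10 in all, crops included, and the job is handed in when it is done.

```bash
mkdir -p pics
cat > h.py <<'E'
from bench import env
import numpy as np, cv2
from scipy.spatial.transform import Rotation as R
def model(n):
    m=env.camera_model(n); K=np.array(m["mtx"]);d=np.array(m["dist"])
    if "world_to_cam" in m: T=np.linalg.inv(np.array(m["world_to_cam"]))
    else:
        s=env.observe(); q=s["orientation"]; W=np.eye(4); W[:3,:3]=R.from_quat([q[1],q[2],q[3],q[0]]).as_matrix(); W[:3,3]=s["tool_pos"]; T=W@np.array(m["hand_eye"])
    return K,d,T
def px2w(n,uv,z,M=None):
    K,d,T=M or model(n)
    p=cv2.undistortPoints(np.array([[uv]],float),K,d)[0,0]
    r=T[:3,:3]@[p[0],p[1],1]; return T[:3,3]+r*(z-T[2,3])/r[2]
def w2px(n,P,M=None):
    K,d,T=M or model(n); C=np.linalg.inv(T)
    return cv2.projectPoints(np.array(P,float).reshape(-1,3),cv2.Rodrigues(C[:3,:3])[0],C[:3,3],K,d)[0][:,0]
def snap(n,f,s=1.5):
    im=env.camera(n)[:,:,::-1]; cv2.imwrite(f"pics/{f}_raw.png",im); cv2.imwrite(f"pics/{f}.png",cv2.resize(im,None,fx=s,fy=s,interpolation=cv2.INTER_CUBIC))
E
python3 - <<'E'
from h import *
snap("scene","s0");snap("side","d0")
s=env.observe();print({k:np.round(v,3) for k,v in s.items()},env.finger_overhang)
for n in("scene","side"):print(n,np.round(model(n)[2],3))
E
```

```text
{'clock': np.float64(0.1), 'joint_pos': array([-1.186,  0.322, -0.07 ,  1.452,  0.023,  1.371, -0.057]), 'dq': array([-0.001, -0.004,  0.001, -0.003,  0.002, -0.001, -0.001]), 'tau': array([-0.0000e+00, -4.9488e+01, -3.8400e-01, -3.1521e+01,  1.3000e-02,
        7.0000e-03, -0.0000e+00]), 'tool_pos': array([0.235, 0.605, 0.238]), 'orientation': array([-0.   ,  0.184,  0.983, -0.001]), 'force': array([ 0.308, -0.674,  0.566]), 'moment': array([-0.021,  0.015, -0.03 ]), 'finger_force': np.float64(0.0), 'width': np.float64(0.085)} 0.008
scene [[-0.371  0.802 -0.468  1.043]
 [ 0.928  0.319 -0.191  0.167]
 [-0.003 -0.506 -0.863  0.997]
 [ 0.     0.     0.     1.   ]]
side [[ 0.936 -0.221  0.275  0.233]
 [-0.353 -0.607  0.712 -0.721]
 [ 0.009 -0.763 -0.646  0.731]
 [ 0.     0.     0.     1.   ]]
```

View pics/s0.png

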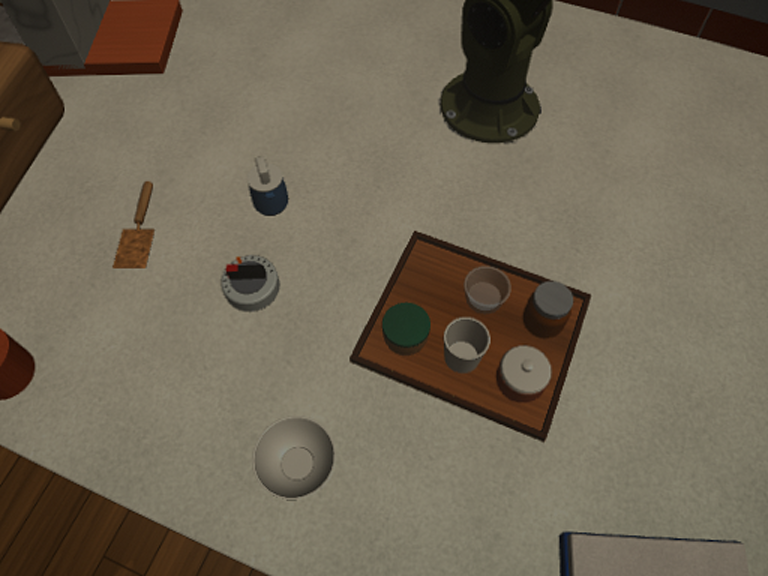

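View pics/d0.png

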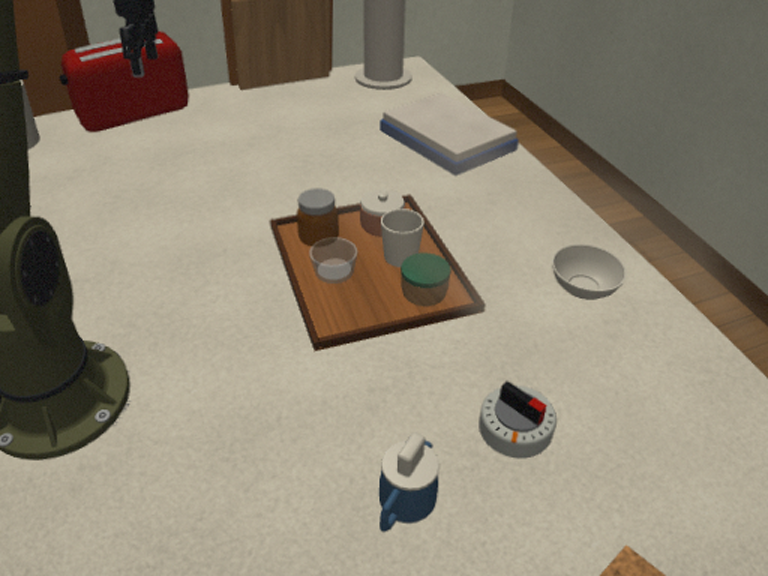

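Run:
```python
from h import *
pts={"scene":dict(c_fr=(416,232,.018),c_fl=(591,295,.018),c_bl=(546,440,.01),c_br=(350,360,.01),ram=(487,282,.045),jar=(553,298,.085),tum=(466,338,.08),salt=(406,324,.06),but=(526,366,.06),cream_lid=(265,180,.086),timer=(249,279,.034),bar0=(261,158,.122),bar1=(265,178,.122),dialred=(226,268,.07),dialblk=(266,266,.07),orange=(238,259,.034)),
"side":dict(c_fl=(271,221,.018),c_bl=(410,197,.018),c_br=(484,305,.018),c_fr=(316,346,.018),ram=(333,252,.045),jar=(317,199,.085),tum=(402,222,.08),salt=(426,269,.06),but=(382,203,.06),cream_lid=(411,466,.086),timer=(518,415,.034),bar0=(417,439,.122),bar1=(405,464,.122),dialred=(540,404,.07),dialblk=(506,388,.07),orange=(515,437,.034))}
for n in pts:
    M=model(n)
    print(n)
    for k,(u,v,z) in pts[n].items(): print(k,np.round(px2w(n,(u/1.5,v/1.5),z,M),3)[:2],end="; ")
    print()
```

```text
scene
c_fr [ 0.398 -0.03 ]; c_fl [0.41  0.314]; c_bl [0.696 0.305]; c_br [ 0.684 -0.045]; ram [0.47 0.13]; jar [0.483 0.244]; tum [0.604 0.131]; salt [0.607 0.028]; but [0.606 0.236]; cream_lid [ 0.436 -0.323]; timer [ 0.616 -0.272]; bar0 [ 0.416 -0.335]; bar1 [ 0.456 -0.306]; dialred [ 0.627 -0.304]; dialblk [ 0.598 -0.24 ]; orange [ 0.586 -0.311]; 
side
c_fl [0.407 0.307]; c_bl [0.69  0.294]; c_br [ 0.678 -0.047]; c_fr [ 0.394 -0.042]; ram [0.479 0.139]; jar [0.485 0.25 ]; tum [0.606 0.136]; salt [0.603 0.025]; but [0.605 0.233]; cream_lid [ 0.426 -0.332]; timer [ 0.609 -0.277]; bar0 [ 0.436 -0.322]; bar1 [ 0.41  -0.349]; dialred [ 0.626 -0.295]; dialblk [ 0.597 -0.254]; orange [ 0.587 -0.308];
```

```bash
python3 -m handwheel '[[3,-5,0.5,-7.5],[3,-5,0.5,-7.5],[3,-5,0.5,-7.5],[3,-5,0.5,-7.5],[3,-5,0.5,-7.5],[3,-5,0.5,-7.5],[3,-5,0,-7.5],[3,-5,0,-7.5]]'
python3 -m handwheel '[[-0.5,-6,0,-7.5],[-0.5,-6,0,-7.5],[-0.5,-6,0,-7.5],[-0.5,-6,0,-7.5],[-0.5,-6,0,-7.5],[-0.5,-6,0,-7.5],[-0.5,-6,0,-7.5],[-0.5,-6,0,-7.5]]'
python3 -m handwheel '[[0,0,0,0],[0,0,0,0]]'
python3 - <<'E'
from h import *
snap("wrist","w1")
s=env.observe(); print(s["clock"],s["tool_pos"],s["orientation"],s["joint_pos"])
print(np.round(env.camera_model("wrist")["hand_eye"],3))
E
```

```text
clock: 1.1
tool_pos: [0.4761, 0.204, 0.2692]
orientation: [-0.0, 0.653, 0.758, 0.0]
force: [0.4, -0.0, -0.7]
width: 0.0853
finger_force: 0.0
clock: 2.1
tool_pos: [0.435, -0.2758, 0.2693]
orientation: [-0.0, 0.944, 0.33, 0.0]
force: [0.9, 0.1, -0.4]
width: 0.0857
finger_force: 0.0
clock: 2.35
tool_pos: [0.4355, -0.2735, 0.2689]
orientation: [-0.0, 0.943, 0.332, -0.0]
force: [0.1, 1.0, 0.7]
width: 0.0855
finger_force: 0.0
2.4 [ 0.43588271 -0.27271731  0.26892463] [-5.08123669e-04  9.42971358e-01  3.32873449e-01 -1.60517094e-04] [-0.31123972 -0.00447007  0.82637192  1.76284289  0.00291385  1.38275653
 -0.37751837]
[[-0.    -0.959 -0.285  0.073]
 [ 1.    -0.    -0.     0.   ]
 [ 0.    -0.285  0.959 -0.135]
 [ 0.     0.     0.     1.   ]]
```

View pics/w1.png

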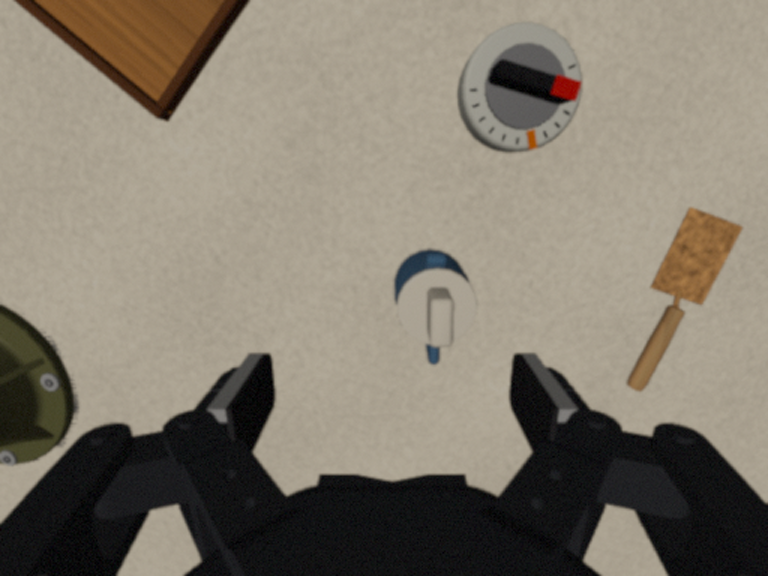

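Run:
```python
from h import *
M=model("wrist")
f=lambda u,v,z:np.round(px2w("wrist",(u/1.5,v/1.5),z,M)[:2],4)
for k,a in dict(bar_sp=(441.5,303,.122),bar_ha=(440.5,346.5,.122),lid=(437,308,.086),red=(579,89,.07),blk=(493,72,.07),disc=(525,85,.04),orange=(532,139,.034),traycorner=(165,118,.018)).items(): print(k,f(*a))
a,b=f(441.5,303,.122),f(440.5,346.5,.122);print((a+b)/2,np.degrees(np.arctan2(*(a-b)[::-1])),np.linalg.norm(a-b))
a,b=f(579,89,.07),f(493,72,.07);print((a+b)/2,np.degrees(np.arctan2(*(a-b)[::-1])))
s=env.observe();q=s["orientation"];y=R.from_quat([q[1],q[2],q[3],q[0]]).as_matrix()[:,1];print(s["tool_pos"],np.degrees(np.arctan2(y[1],y[0])))
```

```text
bar_sp [ 0.4397 -0.3167]
bar_ha [ 0.4126 -0.3391]
lid [ 0.4272 -0.3281]
red [ 0.6283 -0.3024]
blk [ 0.5945 -0.243 ]
disc [ 0.6133 -0.2718]
orange [ 0.5874 -0.3075]
traycorner [ 0.3972 -0.0387]
[ 0.42615 -0.3279 ] 39.57605535900814 0.03515920931989226
[ 0.6114 -0.2727] -60.35910366967547
[ 0.43588271 -0.27271731  0.26892463] -51.113442633753365
```

```bash
python3 -m handwheel '[[-1,-5.4,0,0.7],[0,0,-5,0],[0,0,-4,0],[0,0,-3,0],[0,0,-2,0],[0,0,-1.5,0],[0,0,-1.2,0],[0,0,0,0]]'
python3 - <<'E'
from h import *
snap("wrist","w2",1.5)
s=env.observe(); print(s["tool_pos"])
E
```

```text
clock: 3.4
tool_pos: [0.4255, -0.3275, 0.1018]
orientation: [-0.0, 0.941, 0.338, -0.0]
force: [0.4, -0.7, -0.0]
width: 0.0854
finger_force: 0.0
[ 0.42574816 -0.32805108  0.10246037]
```

View pics/w2.png

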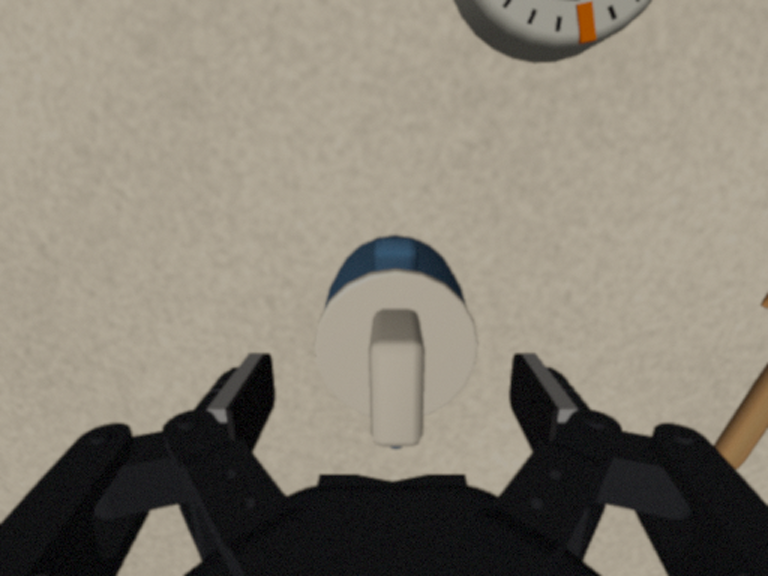

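The bar grip (columns 370–423, centred at about 396) stands between the pads (272 and 512), well aligned, so I'm closing.

```bash
python3 -m handwheel '[[0,0,0,0],[0,0,0,0],[0,0,0,0],[0,0,0,0],[0,0,0,0],[0,0,0,0],[0,0,0,0],[0,0,0,0]]' 0 50
python3 -m handwheel '[[0,0,0.5,0],[0,0,1,0],[0,0,2,0],[0,0,3,0],[0,0,3,0],[0,0,2,0],[0,0,1,0],[0,0,0,0]]'
```

```text
clock: 4.45
tool_pos: [0.4259, -0.3284, 0.1026]
orientation: [0.0, 0.941, 0.338, 0.0]
force: [1.6, -0.6, 2.3]
width: 0.0171
finger_force: 51.3
clock: 5.45
tool_pos: [0.4258, -0.3284, 0.2281]
orientation: [0.0, 0.941, 0.338, 0.001]
force: [0.3, -0.1, -3.4]
width: 0.0173
finger_force: 50.6
```

```bash
python3 -m handwheel '[[0.4,2.5,0,-4],[0.8,4.5,0,-5],[1,5,0,-6],[1.1,6,0,-6],[1.1,6,0,-6],[1,5,0,-6],[0.8,4,0,-5],[0.4,2,0,-3.5]]'
python3 -m handwheel '[[0,0,0,0],[0,0,0,0],[0,0,0,0]]'
python3 - <<'E'
from h import *
snap("wrist","w3",1.5); snap("side","d3",1.5); snap("scene","s3",1)
s=env.observe(); print(s["tool_pos"],s["orientation"])
E
```

```text
clock: 6.45
tool_pos: [0.4909, 0.0247, 0.226]
orientation: [0.0, 1.0, -0.017, -0.001]
force: [-0.5, -0.8, -3.2]
width: 0.0177
finger_force: 50.5
clock: 6.82
tool_pos: [0.4913, 0.0203, 0.2272]
orientation: [0.0, 1.0, -0.019, -0.0]
force: [-0.5, -0.5, -3.6]
width: 0.0173
finger_force: 50.5
[0.491488   0.02101842 0.22738047] [-3.10991926e-05  9.99829318e-01 -1.84752323e-02 -3.39913736e-06]
```

View pics/w3.png

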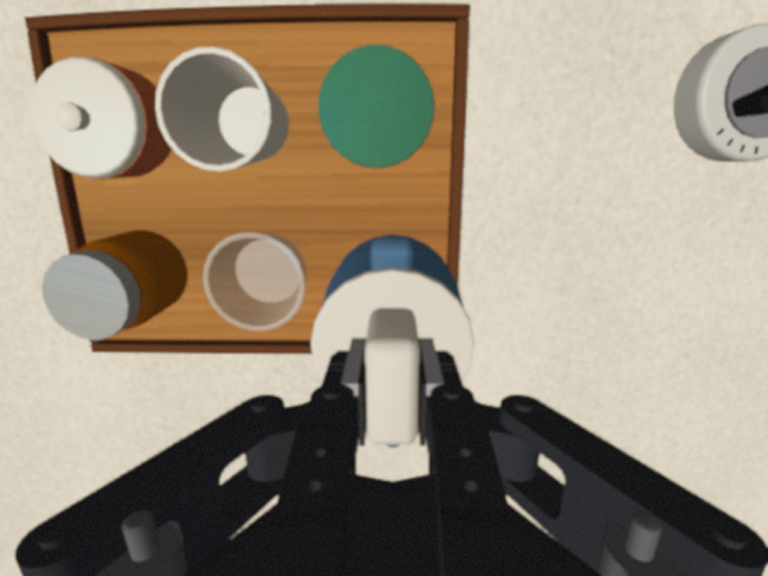

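View pics/d3.png

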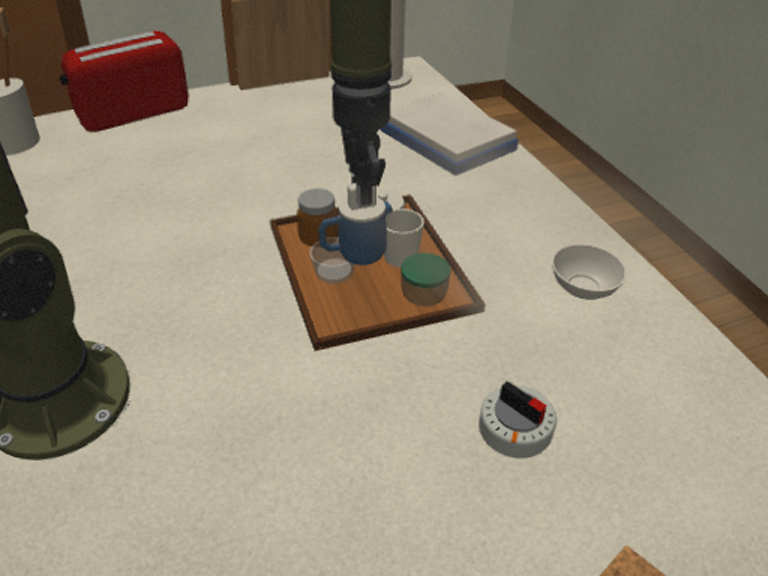

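Run:
```python
from h import *
M=model("wrist")
f=lambda u,v,z:np.round(px2w("wrist",(u/1.5,v/1.5),z,M)[:2],4)
for k,a in dict(salt=(377,106,.066),salt_front=(377,167,.066),ram=(254,281,.051),ram_right=(304,285,.051),in_r1=(456,30,.018),in_r2=(446,240,.018),out_r=(469,6,.018),out_l=(28,20,.018),fr=(95,351,.018),fr2=(305,352,.018)).items(): print(k,f(*a))
M=model("scene");g=lambda u,v,z:np.round(px2w("scene",(u/1.5,v/1.5),z,M)[:2],4)
print(g(487,282,.051),g(406,324,.066))
```

```text
salt [0.6041 0.0274]
salt_front [0.5637 0.0293]
ram [0.4792 0.1333]
ram_right [0.4744 0.0931]
in_r1 [ 0.6631 -0.0339]
in_r2 [ 0.5007 -0.0256]
out_r [ 0.6794 -0.0438]
out_l [0.6912 0.3021]
fr [0.4061 0.3116]
fr2 [0.3993 0.1066]
[0.4735 0.1303] [0.6102 0.0287]
```

```bash
python3 -m handwheel '[[0,0.9,0,0],[0,0,-2,0],[0,0,-2.5,0],[0,0,-2.5,0],[0,0,-2,0],[0,0,-1.2,0],[0,0,-0.6,0],[0,0,0,0]]'
python3 -m handwheel '[[0,0,-0.3,0],[0,0,-0.2,0],[0,0,-0.2,0],[0,0,-0.2,0],[0,0,0,0]]'
```

```text
clock: 7.98
tool_pos: [0.4917, 0.031, 0.1195]
orientation: [0.0, 1.0, -0.018, 0.0]
force: [0.4, 0.5, -4.1]
width: 0.0172
finger_force: 50.5
clock: 8.6
tool_pos: [0.4914, 0.0308, 0.1102]
orientation: [0.0, 1.0, -0.018, -0.0]
force: [0.1, 0.1, -3.9]
width: 0.0174
finger_force: 50.5
```

```bash
python3 -m handwheel '[[0,0,-0.1,0],[0,0,-0.1,0],[0,0,0,0]]'
python3 -m handwheel '[[0,0,-0.05,0],[0,0,0,0]]'
```

```text
clock: 8.98
tool_pos: [0.4918, 0.0308, 0.1086]
orientation: [0.0, 1.0, -0.018, 0.0]
force: [-0.4, -1.0, -1.0]
width: 0.0174
finger_force: 50.8
clock: 9.22
tool_pos: [0.4919, 0.0308, 0.1086]
orientation: [-0.0, 1.0, -0.018, 0.0]
force: [-2.4, -1.0, 5.8]
width: 0.017
finger_force: 51.8
```

```bash
python3 -m handwheel '[[0,0,0,0],[0,0,0,0],[0,0,0,0],[0,0,0,0],[0,0,0,0],[0,0,0,0]]' 0.6
python3 -m handwheel '[[0,0,1,0],[0,0,2,0],[0,0,3,0],[0,0,4,0],[0,0,4,0],[0,0,2,0],[0,0,0,0]]'
python3 - <<'E'
from h import *
a=(snap("wrist","w4",1),snap("side","d4",1))
a,b=[cv2.imread(f"pics/{f}_raw.png") for f in("w4","d4")]
cv2.imwrite("pics/c4.png",np.hstack([cv2.resize(a,(400,300)),cv2.resize(b[100:250,150:350],(400,300))]))
s=env.observe(); print(s["tool_pos"],s["orientation"],s["joint_pos"])
E
```

```text
clock: 9.98
tool_pos: [0.4916, 0.0308, 0.1078]
orientation: [0.0, 1.0, -0.018, -0.0]
force: [-0.6, 1.0, -0.6]
width: 0.0516
finger_force: 0.0
clock: 10.85
tool_pos: [0.4926, 0.0308, 0.27]
orientation: [-0.001, 1.0, -0.018, 0.002]
force: [-0.1, -0.6, -0.3]
width: 0.0509
finger_force: 0.0
[0.49119611 0.03078836 0.26737966] [ 3.75089458e-05  9.99841001e-01 -1.78290758e-02 -3.09163886e-04] [-0.6406185  -0.04946331  0.51042727  1.8045374   0.02458246  1.38090099
 -1.74182514]
```

View pics/c4.png

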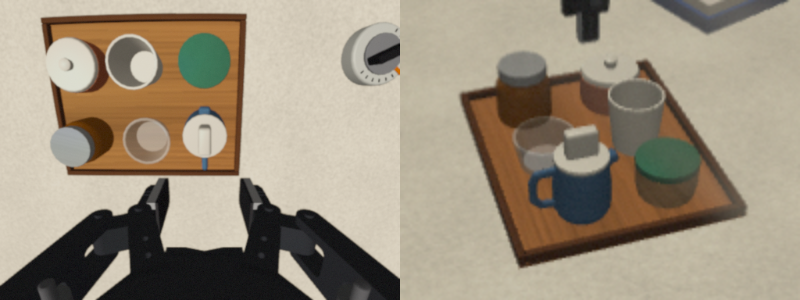

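The creamer is standing alone in the free front-right place, with its handle to the front and clear gaps all round. Next is the dial.

```bash
python3 -m handwheel '[[1,-2,0,10],[1,-2.5,0,10],[1,-2.5,0,10],[1,-2.5,0,10],[1,-2.5,0,10],[1,-2.5,0,10],[1,-2.5,0,10],[1,-2.5,0,10]]' 0.7 20
python3 -m handwheel '[[1,-2.5,0,10],[1,-3,0,10],[1,-3,0,10],[1.1,-2.4,0,11],[0,0,0,0]]' || true
python3 -m handwheel '[[1,-2.5,0,10],[1,-3,0,10],[1,-3,0,10],[1.1,-2.4,0,10.6],[0,0,0,0],[0,0,0,0]]'
python3 - <<'E'
from h import *
snap("wrist","w5",1.5)
s=env.observe(); q=s["orientation"]; print(s["tool_pos"],2*np.degrees(np.arctan2(q[2],q[1]))-90)
E
```

```text
clock: 11.95
tool_pos: [0.5711, -0.1647, 0.2661]
orientation: [-0.001, 0.776, 0.631, -0.001]
force: [0.6, -0.4, 0.3]
width: 0.0599
finger_force: 0.0
clock: 12.7
tool_pos: [0.6121, -0.2723, 0.2666]
orientation: [-0.001, 0.512, 0.859, 0.0]
force: [0.5, 0.1, -0.1]
width: 0.0599
finger_force: 0.0
[ 0.61233706 -0.27183038  0.26697198] 28.51480976532399out of range: row 4 has 11, outside -10.7 to 10.7
```

View pics/w5.png

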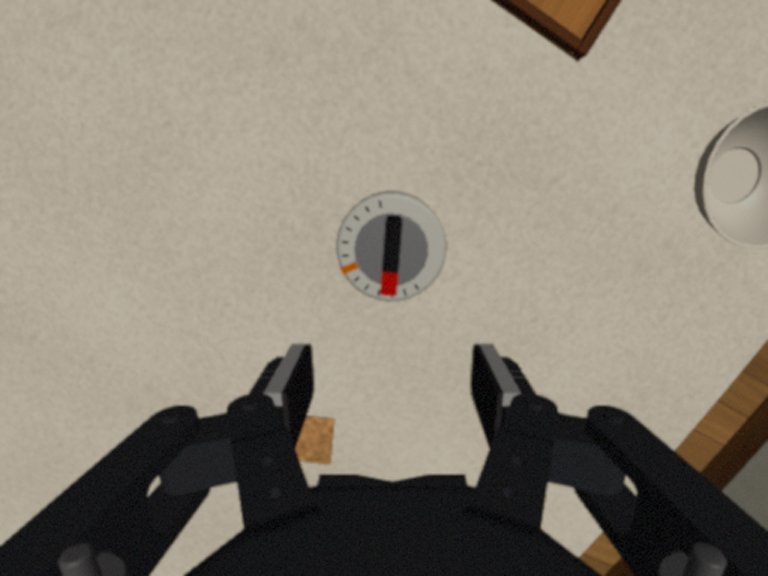

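Run:
```python
from h import *
M=model("wrist")
f=lambda u,v,z:px2w("wrist",(u/1.5,v/1.5),z,M)[:2]
an=lambda d:np.degrees(np.arctan2(d[1],d[0]))
a,b=f(388,292,.07),f(394,216,.07);c=f(391.5,246,.034);o=f(348.5,268,.034);print((a+b)/2,f(391.5,250,.04),c,an(a-b),an(o-c), an(a-b)-an(o-c))
```

```text
[ 0.61215008 -0.27134279] [ 0.61345292 -0.27272444] [ 0.61223861 -0.2704879 ] -65.95051137536697 -124.09707701020834 58.146565634841366
```

```bash
python3 -m handwheel '[[0,0,-4,-4],[0,0,-5,0],[0,0,-4,0],[0,0,-3.5,0],[0,0,-2.5,0],[0,0,-1.5,0],[0,0,-0.8,0],[0,0,0,0]]'
python3 -m handwheel '[[0,0,0,0],[0,0,0,0],[0,0,0,0],[0,0,0,0],[0,0,0,0],[0,0,0,0]]' 0 20
```

```text
clock: 13.75
tool_pos: [0.6128, -0.2729, 0.0551]
orientation: [0.0, 0.541, 0.841, 0.0]
force: [1.0, -0.6, -0.8]
width: 0.0595
finger_force: 0.0
clock: 14.5
tool_pos: [0.612, -0.274, 0.0557]
orientation: [-0.0, 0.541, 0.841, -0.0]
force: [-3.8, 0.2, 5.4]
width: 0.0134
finger_force: 25.2
```

Tool y is now about 24.5°, which puts the pointer at about −65.5°. The orange mark is at about −125°, so I'm turning −59.5°.

```bash
python3 -m handwheel '[[0,0,0,-5],[0,0,0,-8],[0,0,0,-9],[0,0,0,-10],[0,0,0,-10],[0,0,0,-9],[0,0,0,-5.5],[0,0,0,-3]]'
python3 -m handwheel '[[0,0,0,0],[0,0,0,0],[0,0,0,0],[0,0,0,0],[0,0,0,0]]' 0.7
python3 -m handwheel '[[0,0,1,0],[0,0,3,0],[0,0,4,0],[0,0,5,0],[0,0,4,0],[0,0,2,0],[0,0,0,0],[0,0,0,0]]'
python3 - <<'E'
from h import *
snap("wrist","w6",1); snap("side","d6",1)
a,b=[cv2.imread(f"pics/{f}_raw.png") for f in("w6","d6")]
cv2.imwrite("pics/c6.png",np.hstack([cv2.resize(a[110:215,190:330],(400,300),interpolation=2),cv2.resize(b[100:310,150:390],(343,300))]))
E
```

```text
clock: 15.5
tool_pos: [0.6123, -0.2741, 0.0558]
orientation: [0.0, 0.887, 0.461, -0.0]
force: [-2.9, -1.2, 4.8]
width: 0.0134
finger_force: 25.2
clock: 16.12
tool_pos: [0.6126, -0.2731, 0.0548]
orientation: [0.0, 0.887, 0.462, 0.0]
force: [0.5, -0.5, 0.4]
width: 0.0599
finger_force: 0.0
clock: 17.12
tool_pos: [0.6119, -0.2725, 0.2429]
orientation: [-0.001, 0.887, 0.462, -0.001]
force: [0.6, -0.2, -1.1]
width: 0.0598
finger_force: 0.0
```

View pics/c6.png

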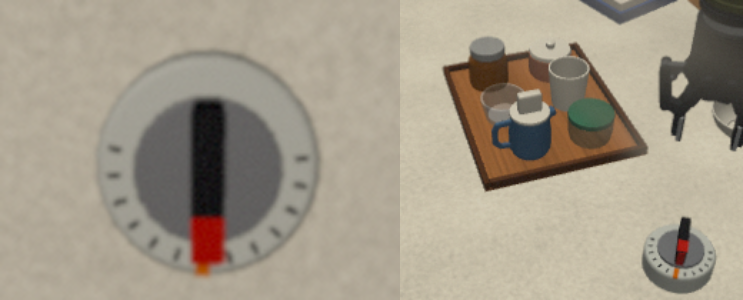

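The pointer (column 208) lies about 3° (0.06 rad) from the orange mark (column 202), inside the 0.15 rad tolerance. The creamer and vessels are undisturbed.

```bash
python3 -c "
from bench import env
print(env.sign_off())"
```

```text
the job is handed in; nothing more can be done
None
```

The job is handed in, though sign-off gave no verdict: the creamer stands upright in the free front-right space on the tray with its handle to the front and no vessels touched, and the timer's pointer was released about 3° (0.06 rad) from the orange mark.

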